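# Pack three eggs, one to a well, with the gutter feeder

## Task

Pack the three eggs waiting in the gutter into the three-well carrier, one egg standing in each well, with the white egg in the well with the blue rim. Slide the carrier by its yellow tab to bring a well squarely before the gutter's mouth, then push the red feeder tab until one egg tips in, and so on; handle the eggs gently, drop none, and leave the pumpkin, the carton and the torch alone.

Things in the scene. Friction and masses are not known exactly. Their poses are not given: they have to be found in the camera images.
- jig: fixed egg-packing jig: level steel V gutter with two hold-down wires above, carrier bed across its open end. Origin on the bench, on the gutter's centre line, 5 mm beyond its mouth edge. y axis: feed direction; x: carrier's slide direction. Gutter y -315 to -5 mm, 82 wide, V bottom 68 and edges 97 mm up; wires y -315 to -45, tops 121 mm up, 32 apart; frame posts at x +-46 mm
- mouth (a point): mouth of the gutter: centre line, end edge, 96 mm up, where the centre of a lying egg passes. An egg pushed until its centre is about level with or some mm past this point tips by itself, nose first, into the well before the mouth. A well stands squarely there when it has this point's x in the jig's axes (within 4 mm)
- feeder_tab (a point): centre of the red upright tab of the feeder, the pusher behind the eggs in the gutter: 50 mm wide (jig x), 14 thick (jig y), 45 high, 135 to 180 mm above the bench. The face that meets the last egg lies 7 mm ahead of this point (jig +y), below the wires. Push the tab from behind, or grip it
- feeder (a joint): feeder travel along jig +y, 0 to 0.275 m, growing as it feeds; at 0 its face is at jig y = -285 mm. About 2 N friction, light damping; it stays where left and does not pull eggs back. Starts a little behind the last egg
- carrier_tab (a point): centre of the yellow upright tab on the carrier's outer side, at the carrier's middle, jig y = 87 mm: 14 mm thick (jig x), 36 wide (jig y), 100 high, 45 to 145 mm above the bench. Push it from either side, or grip it from above, to slide the carrier
- carrier (a joint): carrier travel along jig x, -0.08 to 0.08 m; at 0 the middle well is squarely before the mouth, at +0.061 well_a, at -0.061 the blue well. About 2.5 N friction, light damping; stays where left. A packed egg stands up to 25 mm above the rim and passes clear of the mouth
- well_a (a point): centre of the plain end well, at the height of a packed egg's centre (53.5 mm up); it rides on the carrier, at jig x = -61 mm from the carrier's middle. Wells are square, 54 mm wide, 38 deep (floor 22, rim 60 mm above the bench), 61 apart, 7 mm walls, near wall's inner face at jig y = 0
- well_b (a point): centre of the plain middle well, at the height of a packed egg's centre (53.5 mm up); it rides on the carrier, at jig x = 0 mm from the carrier's middle. Wells are square, 54 mm wide, 38 deep (floor 22, rim 60 mm above the bench), 61 apart, 7 mm walls, near wall's inner face at jig y = 0
- well_blue (a point): centre of the end well with the blue rim, at the height of a packed egg's centre (53.5 mm up); it rides on the carrier, at jig x = 61 mm from the carrier's middle. Wells are square, 54 mm wide, 38 deep (floor 22, rim 60 mm above the bench), 61 apart, 7 mm walls, near wall's inner face at jig y = 0
- egg_tan_center (a point): centre of the light tan hen's egg: 63 mm long, 46 thick, about 65 g, fragile. Starts lying lengthwise in the gutter, centre 96 mm up, and slides when pushed from behind; use only its position. Order of the eggs in the gutter varies, gaps 3 to 20 mm.
- egg_brown_center (a point): centre of the darker brown hen's egg: 63 mm long, 46 thick, about 65 g, fragile. Starts lying lengthwise in the gutter, centre 96 mm up, and slides when pushed from behind; use only its position. Order of the eggs in the gutter varies, gaps 3 to 20 mm.
- egg_white_center (a point): centre of the white hen's egg: 63 mm long, 46 thick, about 65 g, fragile. Starts lying lengthwise in the gutter, centre 96 mm up, and slides when pushed from behind; use only its position. Order of the eggs in the gutter varies, gaps 3 to 20 mm.
- pumpkin: bystander: small dark green pumpkin, 130 mm across, 110 mm high with its stalk, origin at its underside
- carton: bystander: closed six-egg pulp carton, 156 x 108 x 70 mm, origin at the centre of its underside
- candler: bystander: black candling torch standing on end, 68 mm across its foot, 125 mm high, origin at the centre of its underside

How it is judged (in metres and radians):
At the end, for the whole second after the job is handed in: The white egg is in the blue-rimmed well and one brown or tan egg is in each of the two plain wells: each egg's centre within 14 mm of its well's centre seen from above and 42 to 62 mm above the bench, at rest (under 20 mm/s) (horizontal distance between egg_white_center and well_blue below 0.014 m and height (world z) of egg_white_center between 0.042 and 0.062 m and ((horizontal distance between egg_tan_center and well_a below 0.014 m and height (world z) of egg_tan_center between 0.042 and 0.062 m) or (horizontal distance between egg_brown_center and well_a below 0.014 m and height (world z) of egg_brown_center between 0.042 and 0.062 m)) and ((horizontal distance between egg_tan_center and well_b below 0.014 m and height (world z) of egg_tan_center between 0.042 and 0.062 m) or (horizontal distance between egg_brown_center and well_b below 0.014 m and height (world z) of egg_brown_center between 0.042 and 0.062 m)) and linear speed of each of egg_tan, egg_brown, egg_white below 0.02 m/s); the robot touches nothing.
It fails at once if an egg falls beside the carrier, onto the bench or the jig's bed (height (world z) of any of egg_tan_center, egg_brown_center, egg_white_center below 0.042 m).
It fails at once if the fingers press on an egg with more than 15 N (contact force between the fingers and egg_tan above 15 N or contact force between the fingers and egg_brown above 15 N or contact force between the fingers and egg_white above 15 N).
It fails at once if the pumpkin, the closed carton or the candling torch is moved more than 30 mm (distance of any of pumpkin, carton, candler from where it was at the start of the episode above 0.03 m).
It also fails if it takes over 72 s, if anything falls off the work surface, if the arm or the gripper's body presses on something with over 40 N, if the wrist force passes 120 N, or if a joint passes its speed limit or range.

## Robot

A 6-joint arm with a two-finger parallel gripper is mounted at the origin on the work surface. World frame = base frame: x ahead of the robot, y to its left, z up, the work surface at z = 0. Lengths are in m, angles in degrees, forces in N, time in s.
With the tool pointing down it reaches from about 0.375 to 0.9 m from the base axis. Payload 3.1 kg.
Tool frame: the origin (TCP) lies on the centre line of the jaws, within the pads' length; the fingertips stand 25 mm ahead of it and the grasp point (between the pads) lies 6 mm ahead of it; z points along the fingers, y is the line along which they close (so a half turn about z gives the same grasp; the last joint's range is limited). The gripper opens to 87 mm and grips with 3 to 60 N. Pads are 19 mm wide; open, the fingers measure 117 mm over their backs; the gripper's body (75 mm by 190 mm) begins 51 mm behind the grasp point.
Start: joints at [-74.399, 30.224, 82.088, -0, 67.689, -10.227], TCP at [0.272, -0.563, 0.248] pointing down, gripper open.
Joint ranges: [-176.69, 176.69], [-43.24, 126.21], [12.49, 139.97], [-82, 262], [0, 151.66], [-163.58, 163.58]. Speed limits (degrees/s): [159.86, 159.86, 180, 180, 180, 180].

## Interface

Orientations are given as a 3x3 rotation matrix whose columns are the frame's x, y, z axes.
In Python, from rig import * gives the robot as it stands.
- The arm moves only by the tool step_arm, never from a script. Its argument "steps" is a list of rows, each a list of 7 numbers: the shift along the tool's x, y, z normalised to -1 to 1, where 1 is 0.3 m, then the turn, a rotation vector about the tool's x, y, z normalised to -1 to 1, where 1 is 45 degrees, then the gripper's target within -1 to 1 (shut at 1, half-way at 0, fully open at -1). A call has 1 to 8 rows; each row is the pose to reach, as a shift and turn from the pose commanded when the call began, along the tool's axes at that moment; what a row does not reach only later rows make up. A row lasts 1/12 s, in which the tool goes at most 41.7 mm and 7.16 degrees, less where a joint would pass 70% of its speed; a pose out of reach is approached as far as the arm can. A call with a number of a shift or a turn outside -1 to 1 is refused whole. A call with a gripper value outside its range is refused whole. The fingers move at their own pace and stop on an object; the grip force is fixed at half the most. Time passes only in rows, so rows that repeat a pose let the fingers close. It gives the time, the measured TCP pose, the force, the opening and the grip force at its end, in the units of the state.
- read_state(): the state, without advancing time (a new reading comes with each control period).
- capture(name): name is "side" or "top" or "wrist"; returns a dict with "image" (384x512x3 uint8, red, green, blue), "vertical_fov" (degrees; the focal length in pixels is half the picture's height over the tangent of half this angle, whatever the lens; pixels are square), "cx", "cy" (the principal point, pixels), "k1" (the pictures are not rectified: a ray, as slopes to the right and down, at radius r is drawn at 1 + k1 r^2 times it, then the intrinsics apply), "world_from_camera" (4x4, takes a point from camera to world coordinates); the wrist camera has in their place "T_tool_cam" (4x4, takes a point from camera to tool coordinates, whose origin is the TCP and whose axes are the flange's). Camera axes: x right, y down, z forward; pixel columns grow to the right and rows downward; lengths in m; the calibration is good to about 2 mm. A picture is of the moment at which its call begins: read the wrist's pose just before it. There is no depth.
- hand_in(): hands the job in; it is judged then, once.
The state is a dict: "time_s": time; "joint_positions": joint angles; "qvel": joint speeds; "tau": joint torques, N m; "position": TCP position; "tcp_rot": TCP orientation; "force": force on the tool from outside, world axes, zero at the start; "moment": the same for the moment, N m; "opening": opening from 0.0 (shut) to 1.0 (fully open); "grasp_force": force on a finger pad.
Only numpy, scipy, OpenCV 4.12 (cv2) and the standard library are available. Lean on these libraries where they do the work, as an engineer would, in place of code of your own. Each camera call takes 0.05 s, during which the arm holds its last target. There are 200 camera calls.

## Working session

There is one attempt and no reset: what is moved stays moved. The work goes in short steps, Python scripts to look and compute and a tool call to move; the robot and the scene stay as the last step left them, time stands still between calls to the robot, and variables do not carry over. Pictures are saved under pics/ and viewed, at most 10 in all, crops included, and the job is handed in when it is done.

Besides the shell and the picture viewer there is one more tool, called after "Emit:" as a command line: name --pt "numbers of a row" for each row, then --argument value for the rest. step_arm: Moves the arm, as the interface text tells. Scaled input: -1 to 1 covers 0.3 m each way for a shift and 45 degrees each way for a turn. Its arguments: {"type":"object","properties":{"steps":{"type":"array"}},"required":["steps"]}

```bash
mkdir -p pics; cat > h.py <<'E'
from rig import *
import numpy as np, cv2
def cam(name):
    s=read_state(); c=capture(name); im=c["image"]; h=im.shape[0]
    f=h/2/np.tan(np.radians(c["vertical_fov"])/2)
    if name=="wrist":
        T=np.eye(4);T[:3,:3]=np.array(s["tcp_rot"]);T[:3,3]=s["position"];T=T@np.array(c["T_tool_cam"])
    else: T=np.array(c["world_from_camera"])
    return im,dict(f=f,cx=c["cx"],cy=c["cy"],k=c["k1"],T=T)
def ray(m,u,v):
    K=np.array([[m["f"],0,m["cx"]],[0,m["f"],m["cy"]],[0,0,1.]])
    p=cv2.undistortPoints(np.array([[[u,v]]],float),K,np.array([m["k"],0,0,0,0.])).ravel()
    d=m["T"][:3,:3]@np.array([p[0],p[1],1]); return m["T"][:3,3],d/np.linalg.norm(d)
def atz(m,u,v,z):
    o,d=ray(m,u,v); return o+d*(z-o[2])/d[2]
def proj(m,P):
    q=np.linalg.inv(m["T"])@np.append(P,1); x=q[:2]/q[2]; x=x*(1+m["k"]*(x@x)); return m["f"]*x+[m["cx"],m["cy"]]
def tri(rs):
    A=sum(np.eye(3)-np.outer(d,d) for o,d in rs); b=sum((np.eye(3)-np.outer(d,d))@o for o,d in rs); return np.linalg.solve(A,b)
def save(n,im,s=1): cv2.imwrite(f"pics/{n}.png",cv2.resize(im,None,fx=s,fy=s,interpolation=cv2.INTER_CUBIC)[:,:,::-1])
E
python3 - <<'E'
from h import *
import pickle
r={}
for n in("top","side"):
    im,m=cam(n); r[n]=(im,m); save(n+"0",im,1.5)
    print(n,m["T"].round(3).tolist(),m["f"])
pickle.dump(r,open("v0.pkl","wb"))
s=read_state(); print(s["time_s"],s["position"],np.round(s["tcp_rot"],3).tolist(),s["opening"])
E
```

```text
top [[0.018, -0.981, 0.194, 0.379], [-1.0, -0.017, 0.007, -0.021], [-0.003, -0.194, -0.981, 1.128], [0.0, 0.0, 0.0, 1.0]] 403.7918244666455
side [[0.773, -0.452, 0.445, -0.058], [-0.635, -0.55, 0.543, -0.788], [-0.0, -0.702, -0.712, 1.116], [0.0, 0.0, 0.0, 1.0]] 453.6340695806029
0.1 [ 0.27215102 -0.56195025  0.24668201] [[0.9, 0.436, -0.001], [0.436, -0.9, 0.002], [0.0, -0.002, -1.0]] 1.0016595054065822
```

View pics/top0.png

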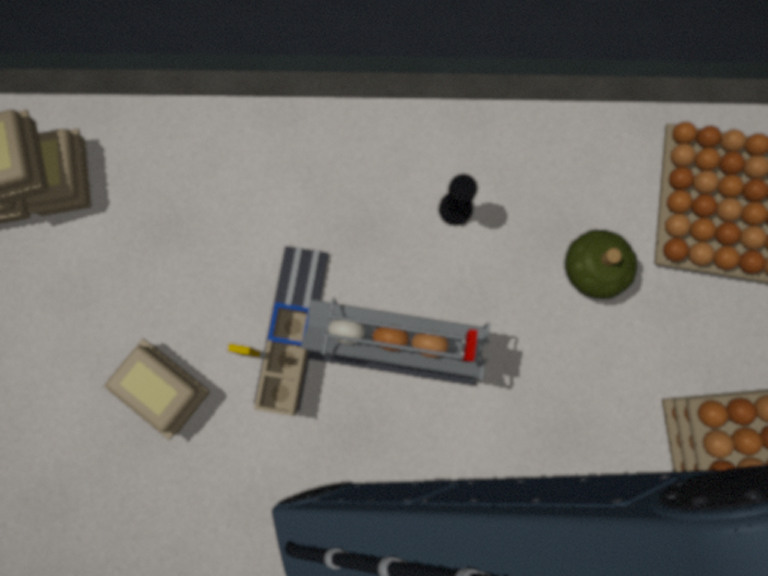

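View pics/side0.png

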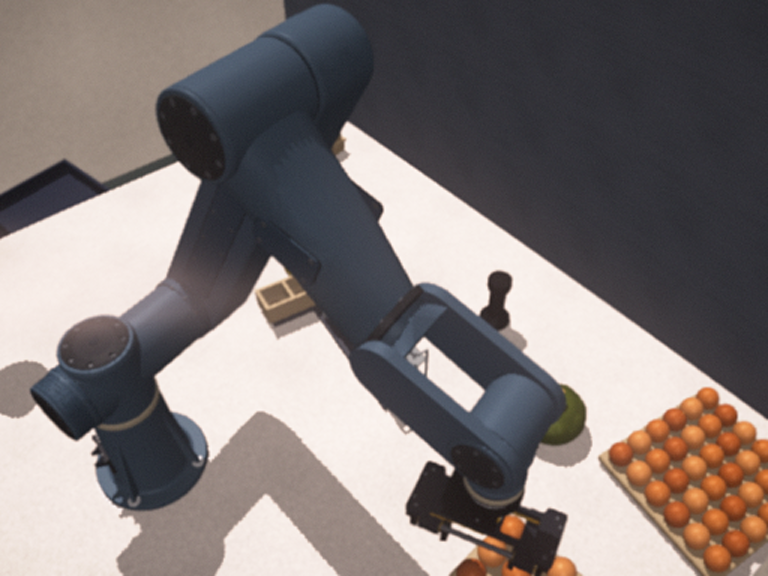

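Top view: the carrier is at the left with the blue well uppermost (280,323 in the enlarged picture). The yellow tab is at (243,350). The gutter runs right with white, brown-ish and tan-ish eggs at (346,328), (390,337) and (430,343), and the red feeder is at (470,345). So jig +y ≈ world +y and white comes first. The side view is mostly blocked by the arm. I'll zoom the top view for accurate picks.

```bash
python3 - <<'E'
from h import *
import pickle
im,m=pickle.load(open("v0.pkl","rb"))["top"]
save("crop0",im[155:290,145:350],3.9)
# rough jig fit
import itertools
g=lambda u,v:(u/1.5,v/1.5)
for n,u,v,z in[("tab red",471,345,.18),("yellow",240,350,.145),("white",346,328,.1),("e2",390,337,.1),("e3",430,343,.1),("torch",456,212,0),("pump",600,266,.05),("carton",152,388,.07)]:
    print(n,atz(m,*g(u,v),z).round(4))
E
```

```text
tab red [ 0.4661 -0.1545  0.18  ]
yellow [0.4546 0.2147 0.145 ]
white [0.4987 0.0469 0.1   ]
e2 [ 0.4847 -0.0283  0.1   ]
e3 [ 0.4757 -0.0962  0.1   ]
torch [ 0.7401 -0.1533  0.    ]
pump [ 0.6259 -0.4096  0.05  ]
carton [0.3922 0.3811 0.07  ]
```

View pics/crop0.png

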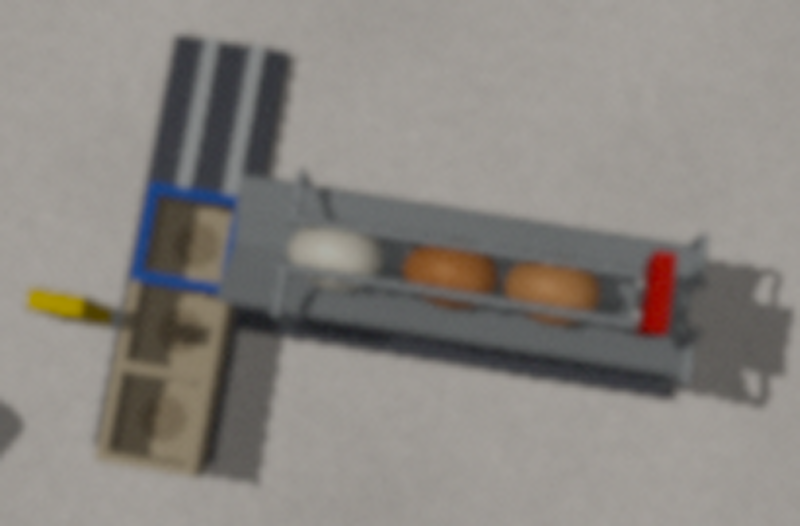

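Crop: the gutter mouth corners are at (243,178) and (222,302), the carrier rim corners at (152,183), (98,456) and (200,472), the yellow top at (57,303) and the red top at (658,293). I'll fit the jig pose and joints, then overlay to check.

```bash
cat > fit.py <<'E'
from h import *
from scipy.optimize import least_squares
def J2W(p,P):
    c,s=np.cos(p[2]),np.sin(p[2]); return np.array([p[0]+c*P[0]-s*P[1],p[1]+s*P[0]+c*P[1],P[2]])
def feats(q,f): return dict(
 g1=(.041,-.005,.097),g2=(-.041,-.005,.097),g3=(-.041,-.315,.097),g4=(.041,-.315,.097),
 c1=(q+.095,.061,.06),c2=(q-.095,.061,.06),c3=(q-.095,-.007,.06),y=(q,.087,.145),r=(0,-.292+f,.18))
def fit(obs,ms):  # obs: list of (view,name,u,v)
    def res(p): return np.concatenate([proj(ms[v],J2W(p,feats(p[3],p[4])[n]))-[a,b] for v,n,a,b in obs])
    o=least_squares(res,[.5,.13,-.15,-.05,.01],loss="soft_l1"); return o.x,res(o.x).reshape(-1,2)
E
python3 - <<'E'
from fit import *
import pickle
im,m=pickle.load(open("v0.pkl","rb"))["top"]
px=dict(g1=(243,178),g2=(222,302),g3=(686,383),c1=(152,183),c2=(98,456),c3=(200,472),y=(57,303),r=(658,293))
px={k:(145+(u+.5)/3.9-.5,155+(v+.5)/3.9-.5) for k,(u,v) in px.items()}
p,r=fit([("t",k,*v) for k,v in px.items()],{"t":m})
print(p.round(4),np.degrees(p[2])); print(dict(zip(px,r.round(2).tolist())))
big=cv2.resize(im[155:290,145:350],None,fx=3.9,fy=3.9,interpolation=cv2.INTER_CUBIC).copy()
for n,P in feats(p[3],p[4]).items():
    a=((proj(m,J2W(p,P))-[145,155]+.5)*3.9-.5).astype(int); cv2.drawMarker(big,tuple(map(int,a)),(0,255,0),0,12,1)
save("ov0",big)
for n,u,v in[("white",333,252),("e2",450,275),("e3",552,292)]:
    w=atz(m,145+u/3.9,155+v/3.9,.1); c,s=np.cos(p[2]),np.sin(p[2]); d=w[:2]-p[:2]; print(n,(c*d[0]+s*d[1]).round(4),(-s*d[0]+c*d[1]).round(4))
E
```

```text
[ 0.5051  0.1212 -0.1444 -0.0593  0.0152] -8.270827995926359
{'g1': [-0.17, 0.3], 'g2': [-0.7, -0.14], 'g3': [1.02, -1.07], 'c1': [0.29, -0.75], 'c2': [-0.1, 0.66], 'c3': [-0.53, 0.92], 'y': [0.41, -0.77], 'r': [-0.08, 0.59]}
white 0.0019 -0.0741
e2 -0.0007 -0.1522
e3 -0.0009 -0.2195
```

View pics/ov0.png

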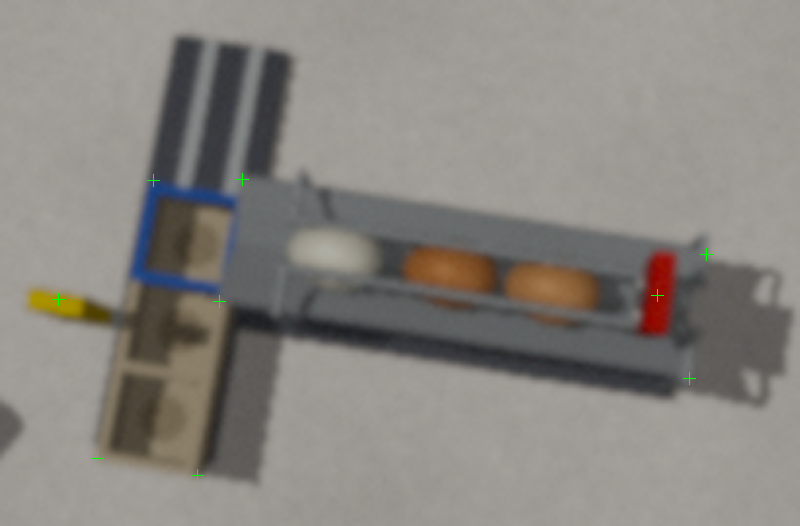

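The fit is within about 1 px (2 mm): jig at (0.505, 0.121), yaw −8.3°, carrier about −0.059, feeder about 0.015. The eggs lie at jig y about −74, −152 and −220 mm with white first. I'll move the arm toward the jig and align the tool.

Emit:
step_arm --pt "0.9 -0.78 -0.2 0 0 -1 -1" --pt "0.9 -0.78 -0.2 0 0 -1 -1" --pt "0.9 -0.78 -0.2 0 0 -1 -1" --pt "0.9 -0.78 -0.2 0 0 -1 -1" --pt "0.9 -0.78 -0.2 0 0 -1 -1" --pt "0.9 -0.78 -0.2 0 0 -1 -1" --pt "0.9 -0.78 -0.2 0 0 -1 -1" --pt "0.9 -0.78 -0.2 0 0 -1 -1"

```text
time_s: 0.77
position: [0.4022, -0.2584, 0.3028]
tcp_rot: [[0.328, 0.945, -0.0], [0.945, -0.328, 0.001], [0.0, -0.001, -1.0]]
force: [0.9, 0.0, 0.4]
opening: 1.001
grasp_force: 0.0
```

```bash
cat > go.py <<'E'
from fit import *
from scipy.spatial.transform import Rotation as R
import sys,json
def go(p,P):  # jig coords of TCP (z=height); prints normalised row
    s=read_state(); Rt=np.array(s["tcp_rot"]); c,sn=np.cos(p[2]),np.sin(p[2])
    Rg=np.array([[-sn,c,0],[c,sn,0],[0,0,-1.]]).T.copy(); Rg=np.column_stack([[-sn,c,0],[c,sn,0],[0,0,-1]])
    d=Rt.T@(J2W(p,P)-np.array(s["position"])); rv=R.from_matrix(Rt.T@Rg).as_rotvec(degrees=True)
    print("row",(d/.3).round(3),(rv/45).round(3),"dist",np.linalg.norm(d).round(3))
def injig(p):
    s=read_state(); d=np.array(s["position"]); c,sn=np.cos(p[2]),np.sin(p[2]); e=d[:2]-p[:2]
    print("jig tcp",np.round([c*e[0]+sn*e[1],-sn*e[0]+c*e[1],d[2]],4),"t",s["time_s"],"F",np.round(s["force"],1),"op",round(s["opening"],3))
p0=np.array([.5051,.1212,-.1444])
E
python3 - <<'E'
from go import *
injig(p0); go(p0,(0,-.02,.36)); go(p0,(-.06,.087,.25))
print(np.array(capture("wrist")["T_tool_cam"]).round(3).tolist())
E
```

```text
jig tcp [-0.0472 -0.3904  0.3028] t 0.7667 F [0.9 0.  0.4] op 1.001
row [ 1.242 -0.078 -0.19 ] [-0.001 -0.001 -0.241] dist 0.378
row [ 1.555 -0.341  0.177] [-0.001 -0.001 -0.241] dist 0.481
[[-0.0, -0.967, -0.253, 0.07], [1.0, -0.001, 0.001, 0.001], [-0.001, -0.253, 0.967, -0.136], [0.0, 0.0, 0.0, 1.0]]
```

Emit:
step_arm --pt "1 -0.08 -0.19 0 0 -0.241 -1" --pt "1 -0.08 -0.19 0 0 -0.241 -1" --pt "1 -0.08 -0.19 0 0 -0.241 -1" --pt "1 -0.08 -0.19 0 0 -0.241 -1" --pt "1 -0.08 -0.19 0 0 -0.241 -1" --pt "1 -0.08 -0.19 0 0 -0.241 -1" --pt "1 -0.08 -0.19 0 0 -0.241 -1" --pt "1 -0.08 -0.19 0 0 -0.241 -1"

```text
time_s: 1.48
position: [0.4787, 0.0351, 0.3607]
tcp_rot: [[0.141, 0.99, 0.002], [0.99, -0.141, 0.002], [0.002, 0.002, -1.0]]
force: [0.3, -0.7, 0.3]
opening: 0.996
grasp_force: 0.0
```

```bash
python3 - <<'E'
from go import *
import pickle
injig(p0); go(p0,(-.02,.06,.36)); im,m=cam("wrist"); pickle.dump((im,m),open("w1.pkl","wb"))
for n,P in feats(-.0593,.0152).items(): print(n,proj(m,J2W(p0,P)).round(0),end=" ")
E
```

```text
jig tcp [-0.0138 -0.089   0.3607] t 1.4833 F [ 0.3 -0.7  0.3] op 0.996
row [ 0.497 -0.019  0.004] [ 0.002 -0.003  0.004] dist 0.149
g1 [299.  99.] g2 [234.  98.] g3 [237. 312.] g4 [291. 312.] c1 [293.  48.] c2 [149.  47.] c3 [153. 101.] y [211.   4.] r [266. 328.]
```

Emit:
step_arm --pt "0.5 -0.02 0.18 0 0 0 -1" --pt "0.5 -0.02 0.18 0 0 0 -1" --pt "0.5 -0.02 0.18 0 0 0 -1" --pt "0.5 -0.02 0.18 0 0 0 -1" --pt "0.5 -0.02 0.18 0 0 0 -1" --pt "0.5 -0.02 0.18 0 0 0 -1"

```text
time_s: 2.03
position: [0.493, 0.1806, 0.3043]
tcp_rot: [[0.142, 0.99, -0.003], [0.99, -0.142, -0.001], [-0.002, -0.003, -1.0]]
force: [-0.3, -1.0, 0.3]
opening: 1.001
grasp_force: 0.0
```

```bash
python3 - <<'E'
from go import *
import pickle
injig(p0); im,m=cam("wrist"); pickle.dump((im,m),open("w2.pkl","wb"))
for n,P in feats(-.0593,.0152).items(): print(n,proj(m,J2W(p0,P)).round(0),end=" ")
i1=pickle.load(open("w1.pkl","rb"))[0]
a=cv2.resize(im[0:300,90:390],None,fx=2,fy=2,interpolation=2)
save("w2",a); save("w1",cv2.resize(i1[0:384,110:366],None,fx=1.56,fy=1.56,interpolation=2))
E
```

```text
jig tcp [-0.0205  0.057   0.3043] t 2.0333 F [-0.3 -1.   0.3] op 1.001
g1 [307. 223.] g2 [239. 223.] g3 [242. 421.] g4 [298. 421.] c1 [301. 163.] c2 [150. 163.] c3 [155. 214.] y [216. 151.] r [273. 466.]
```

View pics/w2.png

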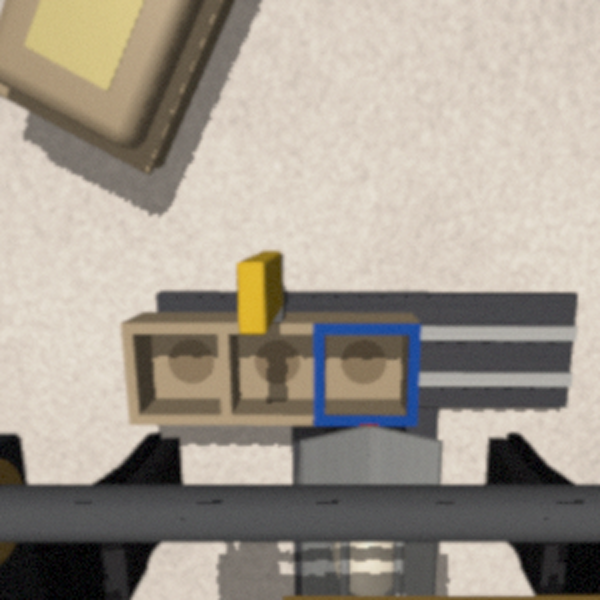

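View pics/w1.png

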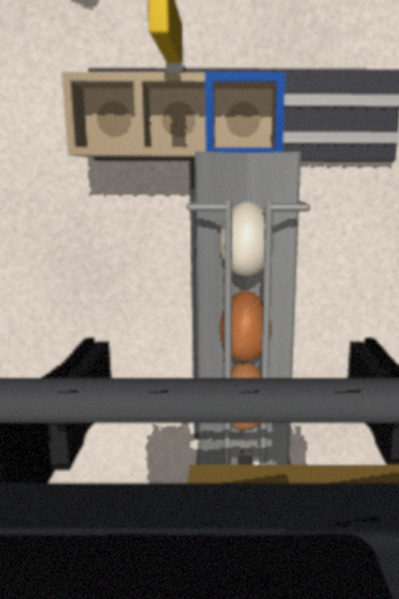

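Wrist views:
- **Blue well:** in w2 it spans u 314–420, centred at 367. The gutter spans 294–441 with its V-bottom at 368, so the blue well already stands squarely before the mouth, to about 1 mm.
- **Yellow tab:** its top is centred at (253,297) in w2.
- **White egg:** it is foremost, at (246,239) in w1.

I'll refine the fit with these picks.

```bash
python3 - <<'E'
from fit import *
import pickle
ms={"t":pickle.load(open("v0.pkl","rb"))["top"][1],"1":pickle.load(open("w1.pkl","rb"))[1],"2":pickle.load(open("w2.pkl","rb"))[1]}
px=dict(g1=(243,178),g2=(222,302),c1=(152,183),c2=(98,456),c3=(200,472),y=(57,303),r=(658,293))
obs=[("t",k,145+u/3.9-.4,155+v/3.9-.4) for k,(u,v) in px.items()]
o1=[("1",k,110+u/1.56-.2,v/1.56-.2) for k,u,v in [("g1",300,152),("g2",195,153),("c1",285,73),("c2",63,73),("c3",70,157)]]
o2=[("2",k,90+u/2-.25,v/2-.25) for k,u,v in [("g1",441,440),("g2",295,440),("c1",419,324),("c2",124,322),("c3",131,424),("y",253,297)]]
for s in(obs+o1+o2,o1+o2):
    p,r=fit(s,ms); print(p.round(4)); print([(a[0]+a[1],*b) for a,b in zip(s,r.round(1).tolist())])
c,s=np.cos(p[2]),np.sin(p[2])
for n,u,v in[("white",246,239),("e2",244,326)]:
    w=atz(ms["1"],110+u/1.56,v/1.56,.1);d=w[:2]-p[:2]; print(n,(c*d[0]+s*d[1]).round(4),(-s*d[0]+c*d[1]).round(4))
E
```

```text
[ 0.507   0.1228 -0.1417 -0.0603  0.0134]
[('tg1', -0.8, -0.4), ('tg2', -1.2, -0.9), ('tc1', -0.3, -1.0), ('tc2', -0.6, 0.4), ('tc3', -1.0, 0.6), ('ty', -0.2, -1.0), ('tr', 0.1, -0.4), ('1g1', -2.0, -0.3), ('1g2', 0.2, -0.9), ('1c1', 0.7, -0.4), ('1c2', -0.6, -0.4), ('1c3', -0.8, -0.8), ('2g1', -1.6, 1.5), ('2g2', 3.0, 1.5), ('2c1', 1.8, -0.1), ('2c2', -1.1, 1.0), ('2c3', 0.0, 1.0), ('2y', 0.1, 1.5)]
[ 0.5076  0.123  -0.1415 -0.0608  0.01  ]
[('1g1', -1.5, -0.6), ('1g2', 0.7, -1.2), ('1c1', 0.8, -0.7), ('1c2', -0.5, -0.7), ('1c3', -0.8, -1.0), ('2g1', -1.1, 1.2), ('2g2', 3.5, 1.3), ('2c1', 1.9, -0.4), ('2c2', -1.1, 0.8), ('2c3', 0.1, 0.8), ('2y', 0.2, 1.1)]
white 0.0 -0.076
e2 -0.0011 -0.1525
```

Emit:
step_arm --pt "-1 0.07 0.1 0 0 0 1" --pt "-1 0.07 0.1 0 0 0 1" --pt "-1 0.07 0.1 0 0 0 1" --pt "-1 0.07 0.1 0 0 0 1" --pt "-1 0.07 0.1 0 0 0 1" --pt "-1 0.07 0.1 0 0 0 1" --pt "-1 0.07 0.1 0 0 0 1" --pt "-1 0.07 0.1 0 0 0 1"

```text
time_s: 2.75
position: [0.4704, -0.1273, 0.2762]
tcp_rot: [[0.152, 0.988, 0.001], [0.988, -0.152, -0.004], [-0.004, 0.002, -1.0]]
force: [-0.0, -0.6, -1.0]
opening: 0.48
grasp_force: 0.0
```

```bash
sed -i 's/^p0=.*/p0=np.array([.507,.1225,-.142])/' go.py; python3 - <<'E'
from go import *
injig(p0); go(p0,(0,-.33,.26)); go(p0,(0,-.33,.172))
E
```

```text
jig tcp [-0.0009 -0.2525  0.2762] t 2.75 F [-0.  -0.6 -1. ] op 0.48
row [-0.258  0.006  0.055] [ 0.002  0.005 -0.014] dist 0.079
row [-0.257  0.005  0.348] [ 0.002  0.005 -0.014] dist 0.13
```

Emit:
step_arm --pt "-0.26 0 0.05 0 0 -0.01 1" --pt "-0.26 0 0.05 0 0 -0.01 1" --pt "-0.26 0 0.2 0 0 -0.01 1" --pt "-0.26 0 0.34 0 0 -0.01 1" --pt "-0.26 0 0.34 0 0 -0.01 1" --pt "-0.26 0 0.34 0 0 -0.01 1"

```text
time_s: 3.25
position: [0.4576, -0.197, 0.1723]
tcp_rot: [[0.139, 0.99, -0.005], [0.99, -0.139, 0.004], [0.003, -0.006, -1.0]]
force: [1.0, -0.3, 0.8]
opening: 0.039
grasp_force: 0.0
```

```bash
python3 - <<'E'
from go import *
injig(p0); go(p0,(0,-.285,.172))
E
```

```text
jig tcp [-0.0037 -0.3232  0.1723] t 3.25 F [ 1.  -0.3  0.8] op 0.039
row [0.127 0.013 0.001] [-0.007 -0.004  0.003] dist 0.038
```

Emit:
step_arm --pt "0.04 0.01 0 0 0 0 1" --pt "0.08 0.01 0 0 0 0 1" --pt "0.11 0.01 0 0 0 0 1" --pt "0.14 0.01 0 0 0 0 1" --pt "0.17 0.01 0 0 0 0 1" --pt "0.2 0.01 0 0 0 0 1" --pt "0.23 0.01 0 0 0 0 1" --pt "0.26 0.01 0 0 0 0 1"

```text
time_s: 3.92
position: [0.4743, -0.1199, 0.1745]
tcp_rot: [[0.136, 0.991, 0.002], [0.991, -0.136, -0.002], [-0.002, 0.002, -1.0]]
force: [0.5, -5.7, 3.2]
opening: 0.008
grasp_force: 2.9
```

```bash
cat > look.py <<'E'
from go import *
import sys
injig(p0); n=sys.argv[1]
im,m=cam("top"); save(n,im[155:290,145:350],3.9)
# egg blobs in the gutter/carrier, jig coords at z=.1
hsv=cv2.cvtColor(im,cv2.COLOR_RGB2HSV).astype(int); H,S,V=hsv[...,0],hsv[...,1],hsv[...,2]
c,s=np.cos(p0[2]),np.sin(p0[2])
def rep(k,mask,z):
    q=np.zeros_like(mask); q[190:275,150:335]=mask[190:275,150:335]
    nn,_,st,ce=cv2.connectedComponentsWithStats(q.astype(np.uint8))
    for i in range(1,nn):
        if st[i][4]>15:
            d=atz(m,*ce[i],z)[:2]-p0[:2]; print(k,st[i][4],ce[i].round(1),"jig",np.round([c*d[0]+s*d[1],-s*d[0]+c*d[1]],4))
rep("brown",(H<14)&(S>110)&(V>70)&(S<225),.1); rep("white",(S<45)&(V>165),.1); rep("red",((H<4)|(H>175))&(S>225),.18); rep("yel",(H>20)&(H<30)&(S>180),.145); rep("blue",(H>105)&(H<120)&(S>150),.06)
E
python3 look.py k1
```

```text
jig tcp [ 0.002  -0.2446  0.1745] t 3.9167 F [ 0.5 -5.7  3.2] op 0.008
brown 20 [242.8 220.4] jig [ 0.0029 -0.1072]
white 1817 [163.6 222. ] jig [-0.0331  0.0918]
white 1001 [251.4 197.5] jig [ 0.0651 -0.1195]
white 20 [331.5 191. ] jig [ 0.1148 -0.3215]
white 169 [226.4 218.3] jig [ 0.0017 -0.0651]
white 1057 [231.5 258.9] jig [-0.0971 -0.0954]
yel 73 [161.6 233.1] jig [-0.0637  0.0801]
blue 97 [187.2 212.5] jig [0.0046 0.0445]
```

Emit:
step_arm --pt "0.03 0 0 0 0 0 1" --pt "0.055 -0.005 0 0 0 0 1" --pt "0.08 -0.005 0 0 0 0 1" --pt "0.1 -0.005 0 0 0 0 1" --pt "0.12 -0.005 0 0 0 0 1" --pt "0.14 -0.005 0 0 0 0 1" --pt "0.155 -0.005 0 0 0 0 1" --pt "0.165 -0.005 0 0 0 0 1"

```text
time_s: 4.63
position: [0.4793, -0.0708, 0.1737]
tcp_rot: [[0.137, 0.991, 0.001], [0.991, -0.137, -0.001], [-0.001, 0.001, -1.0]]
force: [2.1, -3.4, 1.0]
opening: 0.006
grasp_force: 2.2
```

```bash
sed -i 's/if st\[i\]\[4\]>15:/if 15<st[i][4]<600:/' look.py; python3 look.py k2
```

```text
jig tcp [-1.000e-04 -1.953e-01  1.737e-01] t 4.6333 F [ 2.1 -3.4  1. ] op 0.006
white 436 [234.4 195.9] jig [ 0.0621 -0.0754]
white 187 [326.6 195.2] jig [ 0.1019 -0.3103]
white 196 [207.3 215.9] jig [ 0.     -0.0157]
white 30 [331.6 219.2] jig [ 0.042  -0.3309]
white 150 [220.1 250.9] jig [-0.0822 -0.0636]
white 17 [316.1 259.9] jig [-0.0658 -0.305 ]
white 45 [311.9 272.7] jig [-0.0986 -0.2989]
yel 73 [161.6 233.1] jig [-0.0637  0.0801]
blue 98 [187.3 212.6] jig [0.0044 0.0444]
```

Emit:
step_arm --pt "0.008 0 0 0 0 0 1" --pt "0.016 0 0 0 0 0 1" --pt "0.024 0 0 0 0 0 1" --pt "0.03 0 0 0 0 0 1" --pt "0.036 0 0 0 0 0 1" --pt "0.042 0 0 0 0 0 1" --pt "0.048 0 0 0 0 0 1" --pt "0.048 0 0 0 0 0 1"

```text
time_s: 5.35
position: [0.4805, -0.0563, 0.1736]
tcp_rot: [[0.137, 0.991, -0.001], [0.991, -0.137, 0.001], [0.0, -0.001, -1.0]]
force: [1.5, -3.2, 1.4]
opening: 0.007
grasp_force: 1.5
```

```bash
sed -i 's/.jig.,np.round(\[/"jig",np.round([/; s/15<st\[i\]\[4\]<600:/15<st[i][4]<600 and 170<ce[i][0]<330 and 200<ce[i][1]<235:/' look.py; python3 look.py k3
```

```text
jig tcp [-0.001  -0.1807  0.1736] t 5.35 F [ 1.5 -3.2  1.4] op 0.007
brown 22 [228.2 218.3] jig [ 0.0025 -0.0697]
white 180 [201.9 215.2] jig [-0.0004 -0.0016]
white 22 [329.  218.7] jig [ 0.0422 -0.324 ]
blue 97 [186.1 213.4] jig [0.0018 0.0469]
```

Emit:
step_arm --pt "0.004 0 0 0 0 0 1" --pt "0.008 0 0 0 0 0 1" --pt "0.012 0 0 0 0 0 1" --pt "0.014 0 0 0 0 0 1" --pt "0.014 0 0 0 0 0 1" --pt "0.014 0 0 0 0 0 1" --pt "0.014 0 0 0 0 0 1" --pt "0.014 0 0 0 0 0 1"

```text
time_s: 6.07
position: [0.4808, -0.0521, 0.1736]
tcp_rot: [[0.137, 0.991, -0.001], [0.991, -0.137, 0.001], [0.001, -0.001, -1.0]]
force: [0.1, -1.2, -0.1]
opening: 0.005
grasp_force: 0.7
```

```bash
python3 look.py k4
```

```text
jig tcp [-0.0012 -0.1766  0.1736] t 6.0667 F [ 0.1 -1.2 -0.1] op 0.005
white 95 [189.  213.8] jig [-0.0022  0.0318]
blue 46 [191.2 204.4] jig [0.0277 0.038 ]
blue 44 [184.9 224.3] jig [-0.0275  0.0446]
```

White has tipped in: its blob is now at jig (−2, 32 mm), inside the blue rim. Next is the yellow tab.

Emit:
step_arm --pt "-0.03 0 -0.1 0 0 0 1" --pt "-0.03 0 -0.24 0 0 0 1" --pt "0.1 -0.03 -0.27 0 0 0 -1" --pt "0.25 -0.06 -0.27 0 0 0 -1" --pt "0.5 -0.1 -0.27 0 0 0 -1" --pt "0.7 -0.15 -0.27 0 0 0 -1" --pt "0.88 -0.2 -0.27 0 0 0 -1" --pt "0.88 -0.2 -0.27 0 0 0 -1"

```text
time_s: 6.78
position: [0.4594, 0.1883, 0.2546]
tcp_rot: [[0.137, 0.991, -0.003], [0.991, -0.137, 0.001], [0.0, -0.003, -1.0]]
force: [1.6, -0.5, 0.4]
opening: 0.377
grasp_force: 0.0
```

```bash
python3 - <<'E'
from go import *
injig(p0); go(p0,(-.0605,.087,.26)); go(p0,(-.0605,.087,.127))
E
```

```text
jig tcp [-0.0565  0.0584  0.2546] t 6.7833 F [ 1.6 -0.5  0.4] op 0.377
row [ 0.095 -0.013 -0.018] [-0.004 -0.     0.005] dist 0.029
row [ 0.095 -0.012  0.425] [-0.004 -0.     0.005] dist 0.131
```

Emit:
step_arm --pt "0.09 -0.013 0 0 0 0 -1" --pt "0.09 -0.013 0 0 0 0 -1" --pt "0.09 -0.013 0.1 0 0 0 -1" --pt "0.09 -0.013 0.2 0 0 0 -1" --pt "0.09 -0.013 0.3 0 0 0 -1" --pt "0.09 -0.013 0.425 0 0 0 -1" --pt "0.09 -0.013 0.425 0 0 0 -1" --pt "0.09 -0.013 0.425 0 0 0 -1"

```text
time_s: 7.45
position: [0.4589, 0.2126, 0.1256]
tcp_rot: [[0.138, 0.99, -0.008], [0.99, -0.138, -0.001], [-0.002, -0.007, -1.0]]
force: [0.0, 0.3, 1.1]
opening: 0.961
grasp_force: 0.0
```

```bash
python3 look.py k5; python3 - <<'E'
from go import *
go(p0,(-.0605,.087,.127))
im,m=cam("side"); save("s5",im[100:250,120:330],3.8)
E
```

```text
jig tcp [-0.0604  0.0823  0.1256] t 7.45 F [0.  0.3 1.1] op 0.961
brown 101 [261.8 222.1] jig [ 0.0065 -0.1558]
brown 17 [215.8 217.9] jig [-0.0016 -0.0381]
brown 28 [229.9 215.4] jig [ 0.0106 -0.0726]
white 64 [175.  222.8] jig [-0.0306  0.0626]
red 52 [262.1 222.8] jig [-0.004  -0.1572]
blue 67 [183.9 214.5] jig [-0.002   0.0523]
row [ 0.013 -0.006  0.002] [-0.002  0.001  0.005] dist 0.004
```

View pics/s5.png

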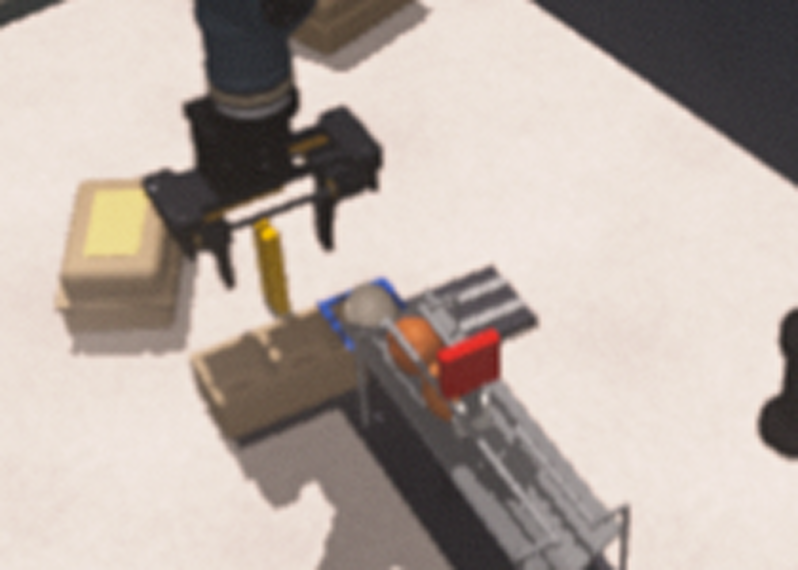

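The side view shows the white egg standing in the blue well (370,305), with the fingers straddling the yellow tab (270,265). I'll close on it.

Emit:
step_arm --pt "0.01 0 0 0 0 0 1" --pt "0.01 0 0 0 0 0 1" --pt "0.01 0 0 0 0 0 1" --pt "0.01 0 0 0 0 0 1" --pt "0.01 0 0 0 0 0 1" --pt "0.01 0 0 0 0 0 1" --pt "0.01 0 0 0 0 0 1" --pt "0.01 0 0 0 0 0 1"

```text
time_s: 8.22
position: [0.4615, 0.2163, 0.1273]
tcp_rot: [[0.137, 0.991, -0.0], [0.991, -0.137, -0.0], [-0.0, -0.0, -1.0]]
force: [-0.1, -0.4, 0.3]
opening: 0.479
grasp_force: 0.0
```

```bash
python3 -c "
from go import *
injig(p0);print(read_state()['grasp_force']); go(p0,(0,.085,.127))"
```

```text
jig tcp [-0.0584  0.0865  0.1273] t 8.2167 F [-0.1 -0.4  0.3] op 0.479
0.0
row [-0.006  0.194  0.001] [-0.     0.     0.006] dist 0.058
```

Emit:
step_arm --pt "0 0 0 0 0 0 1" --pt "0 0 0 0 0 0 1" --pt "0 0 0 0 0 0 1" --pt "0 0 0 0 0 0 1" --pt "0 0 0 0 0 0 1" --pt "0 0 0 0 0 0 1"

```text
time_s: 8.72
position: [0.4607, 0.2164, 0.1271]
tcp_rot: [[0.138, 0.99, -0.002], [0.99, -0.138, 0.0], [-0.0, -0.002, -1.0]]
force: [-2.2, 1.3, 0.2]
opening: 0.161
grasp_force: 30.0
```

```bash
python3 -c "
from go import *
injig(p0);print(read_state()['grasp_force']); go(p0,(0,.085,.127))"
```

```text
jig tcp [-0.0591  0.0864  0.1271] t 8.7167 F [-2.2  1.3  0.2] op 0.161
29.993976533878595
row [-0.005  0.197 -0.   ] [-0.002  0.     0.005] dist 0.059
```

Emit:
step_arm --pt "0 0.012 0 0 0 0 1" --pt "0 0.03 0 0 0 0 1" --pt "0 0.05 0 0 0 0 1" --pt "0 0.075 0 0 0 0 1" --pt "0 0.1 0 0 0 0 1" --pt "0 0.125 0 0 0 0 1" --pt "0 0.15 0 0 0 0 1" --pt "0 0.165 0 0 0 0 1"

```text
time_s: 9.38
position: [0.5117, 0.209, 0.1271]
tcp_rot: [[0.137, 0.991, -0.0], [0.991, -0.137, -0.001], [-0.001, 0.0, -1.0]]
force: [-2.4, -1.3, 1.0]
opening: 0.157
grasp_force: 30.0
```

Emit:
step_arm --pt "0 0.012 0 0 0 0 1" --pt "0 0.022 0 0 0 0 1" --pt "0 0.03 0 0 0 0 1" --pt "0 0.034 0 0 0 0 1" --pt "0 0.034 0 0 0 0 1" --pt "0 0.034 0 0 0 0 1"

```text
time_s: 9.88
position: [0.5208, 0.2077, 0.1271]
tcp_rot: [[0.137, 0.991, 0.0], [0.991, -0.137, -0.001], [-0.001, 0.0, -1.0]]
force: [-1.0, -4.8, -3.5]
opening: 0.161
grasp_force: 30.0
```

```bash
python3 -c "
from go import *
injig(p0);print(read_state()['grasp_force'])"
```

```text
jig tcp [0.0016 0.0863 0.1271] t 9.8833 F [-1.  -4.8 -3.5] op 0.161
30.01620562747121
```

Emit:
step_arm --pt "0 0 0 0 0 0 -0.2" --pt "0 0 0 0 0 0 -0.2" --pt "0 0 0 0 0 0 -0.2" --pt "0 0 0 0 0 0 -0.2" --pt "0 0 -0.1 0 0 0 -0.2" --pt "0 0 -0.25 0 0 0 -0.2" --pt "0 0 -0.4 0 0 0 1" --pt "0 0 -0.5 0 0 0 1"

```text
time_s: 10.55
position: [0.5212, 0.2087, 0.2799]
tcp_rot: [[0.137, 0.991, 0.002], [0.991, -0.137, 0.001], [0.001, 0.002, -1.0]]
force: [0.7, 0.4, -1.3]
opening: 0.503
grasp_force: 0.0
```

```bash
python3 look.py k6; python3 - <<'E'
from go import *
go(p0,(-.001,-.2,.26)); go(p0,(-.001,-.205,.173))
im,m=cam("wrist"); save("w6",im[60:384,40:470],1.8)
E
```

```text
jig tcp [0.0018 0.0873 0.2799] t 10.55 F [ 0.7  0.4 -1.3] op 0.503
brown 147 [226.  218.1] jig [ 0.0019 -0.064 ]
brown 100 [261.3 222.6] jig [ 0.0051 -0.1549]
red 17 [261.7 222.9] jig [-0.0043 -0.1564]
blue 48 [190.2 200.8] jig [0.0368 0.0427]
row [-0.963 -0.029  0.086] [ 0.021 -0.008  0.007] dist 0.29
row [-0.982 -0.034  0.376] [ 0.021 -0.008  0.007] dist 0.316
```

View pics/w6.png

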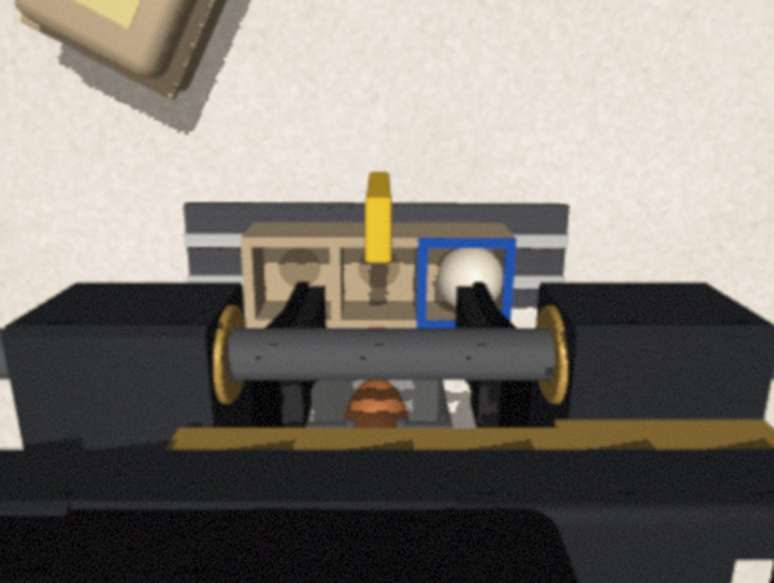

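The wrist view shows the carrier centred before the gutter: carrier u 243–516, gutter 312–446, both centred at about 379. White is standing in the blue well. On to the second egg.

Emit:
step_arm --pt "-0.965 -0.03 0.086 0 0 0 1" --pt "-0.965 -0.03 0.086 0 0 0 1" --pt "-0.965 -0.03 0.086 0 0 0 1" --pt "-0.965 -0.03 0.086 0 0 0 1" --pt "-0.965 -0.03 0.086 0 0 0 1" --pt "-0.965 -0.03 0.086 0 0 0 1" --pt "-0.965 -0.03 0.086 0 0 0 1" --pt "-0.965 -0.03 0.086 0 0 0 1"

```text
time_s: 11.32
position: [0.4717, -0.0838, 0.2508]
tcp_rot: [[0.144, 0.99, 0.0], [0.99, -0.144, -0.003], [-0.003, 0.001, -1.0]]
force: [-0.0, 1.0, 0.1]
opening: 0.006
grasp_force: 0.0
```

```bash
python3 -c "
from go import *
injig(p0); go(p0,(-.001,-.205,.173))"
```

```text
jig tcp [-0.0057 -0.2092  0.2508] t 11.3167 F [-0.   1.   0.1] op 0.006
row [0.015 0.015 0.259] [ 0.001  0.004 -0.003] dist 0.078
```

Emit:
step_arm --pt "0 0.01 0.1 0 0 0 1" --pt "0 0.01 0.22 0 0 0 1" --pt "0 0.01 0.26 0 0 0 1" --pt "0.03 0.01 0.26 0 0 0 1" --pt "0.07 0.01 0.26 0 0 0 1" --pt "0.1 0.01 0.26 0 0 0 1" --pt "0.125 0.01 0.26 0 0 0 1" --pt "0.15 0.01 0.26 0 0 0 1"

```text
time_s: 11.98
position: [0.4819, -0.0324, 0.1744]
tcp_rot: [[0.135, 0.991, 0.002], [0.991, -0.135, -0.002], [-0.001, 0.002, -1.0]]
force: [-0.7, -3.5, -2.7]
opening: 0.007
grasp_force: 2.1
```

Emit:
step_arm --pt "0.025 0 0 0 0 0 1" --pt "0.05 0 0 0 0 0 1" --pt "0.075 0 0 0 0 0 1" --pt "0.095 0 0 0 0 0 1" --pt "0.11 0 0 0 0 0 1" --pt "0.12 0 0 0 0 0 1" --pt "0.125 0 0 0 0 0 1"

```text
time_s: 12.57
position: [0.487, 0.0045, 0.1737]
tcp_rot: [[0.137, 0.991, 0.001], [0.991, -0.137, 0.0], [0.0, 0.001, -1.0]]
force: [-0.1, -3.5, 1.6]
opening: 0.006
grasp_force: 1.4
```

```bash
python3 look.py k7
```

```text
jig tcp [-0.0031 -0.1197  0.1737] t 12.5667 F [-0.1 -3.5  1.6] op 0.006
blue 43 [188.8 200.3] jig [0.0376 0.0466]
```

Emit:
step_arm --pt "0.005 0 0 0 0 0 1" --pt "0.01 0 0 0 0 0 1" --pt "0.015 0 0 0 0 0 1" --pt "0.02 0 0 0 0 0 1" --pt "0.021 0 0 0 0 0 1" --pt "0.021 0 0 0 0 0 1" --pt "0.021 0 0 0 0 0 1" --pt "0.021 0 0 0 0 0 1"

```text
time_s: 13.28
position: [0.4872, 0.0103, 0.1734]
tcp_rot: [[0.137, 0.991, -0.0], [0.991, -0.137, 0.0], [0.0, -0.0, -1.0]]
force: [1.4, -2.6, 1.1]
opening: 0.007
grasp_force: 1.0
```

```bash
python3 look.py k8; python3 - <<'E'
from h import *
a=cv2.resize(cv2.imread("pics/k8.png"),None,fx=.49,fy=.75)
im,m=cam("side"); b=cv2.resize(im[100:250,120:330],None,fx=1.9,fy=2.63)[:,:,::-1]
cv2.imwrite("pics/k8b.png",np.hstack([a[:394],b[:394]]) if a.shape[0]==b.shape[0] else np.hstack([cv2.resize(a,(392,394)),cv2.resize(b,(399,394))]))
E
```

```text
jig tcp [-0.0037 -0.1139  0.1734] t 13.2833 F [ 1.4 -2.6  1.1] op 0.007
brown 36 [189.2 212.2] jig [0.002 0.032]
blue 38 [188.1 200.2] jig [0.0376 0.0487]
```

View pics/k8b.png

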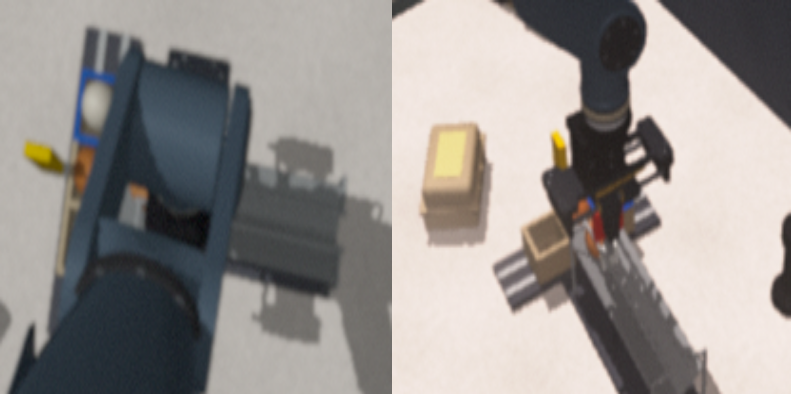

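The second egg has tipped into the middle well (jig y ≈ 32 mm), and the last egg stays in the gutter. Back to the yellow tab.

Emit:
step_arm --pt "-0.03 0 -0.1 0 0 0 1" --pt "-0.03 0 -0.24 0 0 0 1" --pt "0.1 0.02 -0.29 0 0 0 -0.4" --pt "0.22 0.02 -0.29 0 0 0 -0.4" --pt "0.35 0.02 -0.29 0 0 0 -0.4" --pt "0.5 0.02 -0.29 0 0 0 -0.4" --pt "0.67 0.02 -0.29 0 0 0 -0.4" --pt "0.67 0.02 -0.29 0 0 0 -0.4"

```text
time_s: 14.05
position: [0.5197, 0.2139, 0.2601]
tcp_rot: [[0.133, 0.991, -0.002], [0.991, -0.133, 0.003], [0.003, -0.002, -1.0]]
force: [0.9, -0.2, -0.4]
opening: 0.373
grasp_force: 0.0
```

```bash
python3 look.py k9; python3 -c "
from go import *
go(p0,(.0016,.087,.127))"
```

```text
jig tcp [-0.0004  0.0923  0.2601] t 14.05 F [ 0.9 -0.2 -0.4] op 0.373
brown 52 [196.8 211.4] jig [0.0072 0.0132]
brown 93 [235.8 218.1] jig [ 0.0059 -0.0888]
red 53 [236.4 218.2] jig [-0.0028 -0.0957]
blue 49 [190.3 200.8] jig [0.037  0.0424]
row [-0.019  0.007  0.443] [-0.002 -0.004  0.012] dist 0.133
```

```bash
cat > wr.py <<'E'
from go import *
im,m=cam("wrist"); hsv=cv2.cvtColor(im,cv2.COLOR_RGB2HSV).astype(int); H,S,V=[hsv[...,i] for i in range(3)]
c,s=np.cos(p0[2]),np.sin(p0[2])
for k,mask in(("brown",(H<14)&(S>110)&(V>60)),("white",(S<50)&(V>130)),("blue",(H>100)&(H<125)&(S>150))):
    n,_,st,ce=cv2.connectedComponentsWithStats(mask.astype(np.uint8))
    for i in range(1,n):
        if 150<st[i][4]<4000:
            d=atz(m,*ce[i],.07)[:2]-p0[:2]; print(k,st[i].tolist(),"jig@.07",np.round([c*d[0]+s*d[1],-s*d[0]+c*d[1]],4))
E
python3 wr.py
```

```text
brown [242, 207, 38, 35, 920] jig@.07 [0.0065 0.0333]
brown [241, 282, 32, 15, 277] jig@.07 [ 0.0019 -0.0491]
white [296, 207, 36, 34, 711] jig@.07 [0.0702 0.0404]
white [22, 270, 39, 40, 1277] jig@.07 [-0.2594 -0.051 ]
white [456, 270, 36, 40, 1094] jig@.07 [ 0.2647 -0.0426]
white [451, 371, 19, 13, 212] jig@.07 [ 0.2725 -0.1771]
blue [281, 201, 60, 41, 522] jig@.07 [0.0549 0.0519]
```

The second egg sits in its well, with the same size and height in the picture as the white one. I'll grip the tab and slide the carrier.

Emit:
step_arm --pt "-0.015 0.006 0.1 0 0 0.01 -0.4" --pt "-0.015 0.006 0.2 0 0 0.01 -0.4" --pt "-0.015 0.006 0.3 0 0 0.01 -0.4" --pt "-0.015 0.006 0.4 0 0 0.01 -0.4" --pt "-0.015 0.006 0.443 0 0 0.01 -0.4" --pt "-0.015 0.006 0.443 0 0 0.01 -0.2" --pt "-0.015 0.006 0.443 0 0 0.01 1" --pt "-0.015 0.006 0.443 0 0 0.01 1"

```text
time_s: 14.82
position: [0.5224, 0.2031, 0.1284]
tcp_rot: [[0.146, 0.989, 0.001], [0.989, -0.146, 0.0], [0.0, 0.001, -1.0]]
force: [0.3, 1.1, 0.3]
opening: 0.556
grasp_force: 0.0
```

Emit:
step_arm --pt "0 0 0 0 0 0 1" --pt "0 0 0 0 0 0 1" --pt "0 0 0 0 0 0 1" --pt "0 0 0 0 0 0 1" --pt "0 0 0 0 0 0 1" --pt "0 0 0 0 0 0 1" --pt "0 0 0 0 0 0 1" --pt "0 0 0 0 0 0 1"

```text
time_s: 15.48
position: [0.5215, 0.2039, 0.128]
tcp_rot: [[0.145, 0.99, -0.001], [0.99, -0.145, 0.0], [-0.0, -0.001, -1.0]]
force: [-2.7, 0.3, 6.7]
opening: 0.16
grasp_force: 30.0
```

```bash
python3 -c "
from go import *
injig(p0);print(read_state()['grasp_force']); go(p0,(.062,.0865,.127))"
```

```text
jig tcp [0.0028 0.0827 0.128 ] t 15.4833 F [-2.7  0.3  6.7] op 0.16
29.997852710075676
row [0.013 0.197 0.003] [-0.001  0.    -0.004] dist 0.059
```

Emit:
step_arm --pt "0 0.012 0 0 0 0 1" --pt "0 0.03 0 0 0 0 1" --pt "0 0.05 0 0 0 0 1" --pt "0 0.075 0 0 0 0 1" --pt "0 0.1 0 0 0 0 1" --pt "0 0.125 0 0 0 0 1" --pt "0 0.15 0 0 0 0 1" --pt "0 0.165 0 0 0 0 1"

```text
time_s: 16.15
position: [0.5713, 0.1967, 0.128]
tcp_rot: [[0.145, 0.989, -0.0], [0.989, -0.145, 0.0], [0.0, -0.0, -1.0]]
force: [-2.4, 1.2, 6.1]
opening: 0.155
grasp_force: 30.0
```

Emit:
step_arm --pt "0 0.012 0 0 0 0 1" --pt "0 0.022 0 0 0 0 1" --pt "0 0.03 0 0 0 0 1" --pt "0 0.033 0 0 0 0 1" --pt "0 0.033 0 0 0 0 1" --pt "0 0.033 0 0 0 0 1"

```text
time_s: 16.65
position: [0.5809, 0.1953, 0.128]
tcp_rot: [[0.145, 0.989, 0.001], [0.989, -0.145, 0.0], [0.0, 0.001, -1.0]]
force: [-1.1, 0.1, 4.8]
opening: 0.16
grasp_force: 30.0
```

```bash
python3 -c "
from go import *
injig(p0)"
```

```text
jig tcp [0.0629 0.0825 0.128 ] t 16.65 F [-1.1  0.1  4.8] op 0.16
```

Now release, rise and check the alignment.

Emit:
step_arm --pt "0 0 0 0 0 0 -0.2" --pt "0 0 0 0 0 0 -0.2" --pt "0 0 0 0 0 0 -0.2" --pt "0 0 0 0 0 0 -0.2" --pt "0 0 -0.1 0 0 0 -0.2" --pt "0 0 -0.25 0 0 0 -0.2" --pt "0 0 -0.4 0 0 0 1" --pt "0 0 -0.5 0 0 0 1"

```text
time_s: 17.32
position: [0.5808, 0.1951, 0.2795]
tcp_rot: [[0.145, 0.989, 0.001], [0.989, -0.145, 0.0], [0.0, 0.001, -1.0]]
force: [0.3, 0.6, -0.4]
opening: 0.507
grasp_force: 0.0
```

```bash
python3 wr.py; python3 look.py k10; python3 - <<'E'
from go import *
go(p0,(-.001,-.145,.26)); 
im,m=cam("wrist"); save("w10",im[60:384,40:470],1.8)
E
```

```text
brown [241, 194, 37, 35, 931] jig@.07 [0.0676 0.0331]
brown [206, 272, 17, 25, 193] jig@.07 [ 0.0097 -0.0633]
white [291, 194, 37, 32, 840] jig@.07 [0.1276 0.0386]
white [22, 270, 25, 40, 698] jig@.07 [-0.2225 -0.0705]
white [252, 271, 54, 27, 1336] jig@.07 [ 0.0905 -0.0639]
white [470, 270, 22, 35, 515] jig@.07 [ 0.3515 -0.066 ]
white [452, 371, 18, 13, 207] jig@.07 [ 0.3501 -0.2131]
blue [279, 188, 56, 52, 793] jig@.07 [0.1211 0.0371]
jig tcp [0.0668 0.0837 0.2879] t 17.3667 F [2.2 0.  4.1] op 0.473
brown 99 [235.4 218.1] jig [ 0.0057 -0.0876]
white 22 [249.  200.1] jig [ 0.0574 -0.1146]
red 69 [236.4 218.2] jig [-0.0027 -0.0957]
row [-0.763 -0.224  0.077] [ 0.019 -0.006 -0.004] dist 0.24
```

View pics/w10.png

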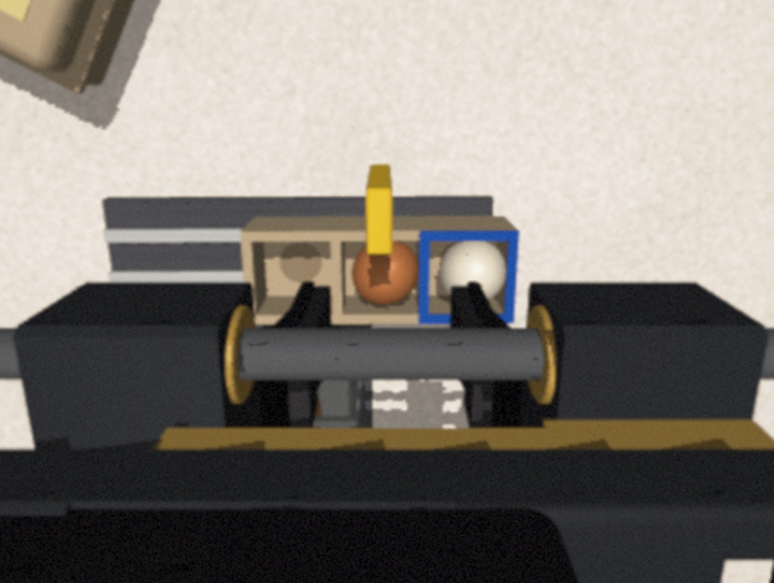

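The carrier moved 61 mm (brown egg 6.5→67.6 mm) and the plain end well is before the mouth. Both packed eggs are standing. Third egg next.

Emit:
step_arm --pt "-0.77 -0.21 0.08 0 0 0 1" --pt "-0.77 -0.21 0.08 0 0 0 1" --pt "-0.77 -0.21 0.08 0 0 0 1" --pt "-0.77 -0.21 0.08 0 0 0 1" --pt "-0.77 -0.21 0.08 0 0 0 1" --pt "-0.77 -0.21 0.08 0 0 0 1" --pt "-0.77 -0.21 0.08 0 0 0 1" --pt "-0.77 -0.21 0.08 0 0 0 1"

```text
time_s: 18.13
position: [0.4834, -0.0254, 0.2521]
tcp_rot: [[0.149, 0.989, -0.003], [0.989, -0.149, 0.001], [0.001, -0.004, -1.0]]
force: [-0.8, 0.5, 0.0]
opening: 0.006
grasp_force: 0.0
```

```bash
python3 -c "
from go import *
injig(p0); go(p0,(-.001,-.145,.173))"
```

```text
jig tcp [-0.0024 -0.1498  0.2521] t 18.1333 F [-0.8  0.5  0. ] op 0.006
row [0.016 0.006 0.264] [-0.005 -0.001 -0.009] dist 0.079
```

Emit:
step_arm --pt "0 0.01 0.1 0 0 -0.01 1" --pt "0 0.01 0.22 0 0 -0.01 1" --pt "0 0.01 0.264 0 0 -0.01 1" --pt "0.03 0.01 0.264 0 0 -0.01 1" --pt "0.07 0.01 0.264 0 0 -0.01 1" --pt "0.1 0.01 0.264 0 0 -0.01 1" --pt "0.13 0.01 0.264 0 0 -0.01 1" --pt "0.155 0.01 0.264 0 0 -0.01 1"

```text
time_s: 18.8
position: [0.4951, 0.0223, 0.1748]
tcp_rot: [[0.135, 0.991, 0.001], [0.991, -0.135, -0.001], [-0.001, 0.001, -1.0]]
force: [0.8, -3.1, -2.1]
opening: 0.004
grasp_force: 1.8
```

Emit:
step_arm --pt "0.025 0 0 0 0 0 1" --pt "0.05 0 0 0 0 0 1" --pt "0.075 0 0 0 0 0 1" --pt "0.095 0 0 0 0 0 1" --pt "0.11 0 0 0 0 0 1" --pt "0.12 0 0 0 0 0 1" --pt "0.125 0 0 0 0 0 1"

```text
time_s: 19.38
position: [0.5003, 0.0588, 0.1747]
tcp_rot: [[0.137, 0.991, 0.002], [0.991, -0.137, -0.0], [0.0, 0.002, -1.0]]
force: [1.6, -2.8, 0.9]
opening: 0.007
grasp_force: 1.4
```

```bash
python3 look.py k11
```

```text
jig tcp [ 0.0024 -0.064   0.1747] t 19.3833 F [ 1.6 -2.8  0.9] op 0.007
white 20 [286.8 210. ] jig [ 0.0474 -0.2144]
```

Emit:
step_arm --pt "0.007 0 0 0 0 0 1" --pt "0.014 0 0 0 0 0 1" --pt "0.021 0 0 0 0 0 1" --pt "0.027 0 0 0 0 0 1" --pt "0.033 0 0 0 0 0 1" --pt "0.038 0 0 0 0 0 1" --pt "0.042 0 0 0 0 0 1" --pt "0.042 0 0 0 0 0 1"

```text
time_s: 20.1
position: [0.5012, 0.0714, 0.1742]
tcp_rot: [[0.137, 0.991, -0.001], [0.991, -0.137, 0.0], [0.0, -0.001, -1.0]]
force: [0.7, -0.9, -0.1]
opening: 0.004
grasp_force: 0.4
```

Emit:
step_arm --pt "0 0 0 0 0 0 1" --pt "0 0 0 0 0 0 1" --pt "0 0 0 0 0 0 1"

```text
time_s: 20.35
position: [0.5007, 0.0713, 0.174]
tcp_rot: [[0.137, 0.991, -0.002], [0.991, -0.137, 0.001], [0.001, -0.002, -1.0]]
force: [0.4, -0.4, 0.6]
opening: 0.007
grasp_force: 0.0
```

```bash
python3 look.py k12; python3 - <<'E'
from go import *
im,m=cam("side"); hsv=cv2.cvtColor(im,cv2.COLOR_RGB2HSV).astype(int); H,S,V=[hsv[...,i] for i in range(3)]
n,_,st,ce=cv2.connectedComponentsWithStats(((H<14)&(S>110)&(V>60)).astype(np.uint8))
for i in range(1,n):
    if st[i][4]>25 and ce[i][0]<300: print(st[i].tolist(),ce[i].round(1))
print([proj(m,J2W(p0,P)).round(0).tolist() for P in((0,.027,.06),(.061,.027,.06),(0,-.005,.096))])
E
```

```text
jig tcp [ 0.001  -0.0516  0.174 ] t 20.35 F [ 0.4 -0.4  0.6] op 0.007
[209, 166, 15, 19, 153] [216.8 176.4]
[231, 168, 10, 10, 70] [235.1 172.6]
[[216.0, 182.0], [232.0, 175.0], [220.0, 180.0]]
```

Emit:
step_arm --pt "-0.03 0 -0.1 0 0 0 1" --pt "-0.03 0 -0.24 0 0 0 1" --pt "-0.03 0 -0.36 0 0 0 1" --pt "0.1 0 -0.42 0 0 0 1" --pt "0.22 0 -0.42 0 0 0 1" --pt "0.34 0 -0.42 0 0 0 1" --pt "0.4 0 -0.42 0 0 0 1" --pt "0.4 0 -0.42 0 0 0 1"

```text
time_s: 21.12
position: [0.5178, 0.1934, 0.3005]
tcp_rot: [[0.133, 0.991, 0.001], [0.991, -0.133, 0.002], [0.002, 0.0, -1.0]]
force: [0.9, 0.2, 0.5]
opening: 0.004
grasp_force: 0.0
```

Emit:
step_arm --pt "0 0 0 0 0 0 1" --pt "0 0 0 0 0 0 1" --pt "0 0 0 0 0 0 1"

```text
time_s: 21.37
position: [0.5176, 0.1887, 0.3001]
tcp_rot: [[0.138, 0.99, -0.001], [0.99, -0.138, -0.001], [-0.001, -0.001, -1.0]]
force: [0.3, -0.4, 0.5]
opening: 0.005
grasp_force: 0.0
```

```bash
python3 wr.py; python3 look.py k13
```

```text
brown [237, 177, 35, 35, 906] jig@.07 [-0.0007  0.0351]
brown [288, 177, 37, 35, 1024] jig@.07 [0.0642 0.0341]
white [338, 178, 36, 34, 962] jig@.07 [0.1257 0.0349]
white [22, 270, 107, 40, 3102] jig@.07 [-0.2478 -0.095 ]
white [385, 270, 107, 40, 3933] jig@.07 [ 0.2505 -0.0995]
white [374, 371, 60, 13, 526] jig@.07 [ 0.2199 -0.2495]
blue [325, 173, 56, 50, 616] jig@.07 [0.1222 0.0401]
jig tcp [0.0012 0.067  0.3001] t 21.4167 F [-0.  -0.3 -0. ] op 0.005
brown 71 [211.3 213.8] jig [ 0.0068 -0.0247]
red 53 [211.2 213.9] jig [-0.0022 -0.0353]
```

All three eggs are upright and evenly spaced in the wells. They show the same blob size of about 36 px at the same row, and the white egg is centred in the blue rim. Handing in.

```bash
python3 -c "
from rig import *
print(hand_in())"
```

```text
the job is handed in; nothing more can be done
None
```

The three eggs are packed and the job is handed in: the white egg is in the blue-rimmed well and a brown or tan egg is in each plain well, all standing by my last wrist-camera check, though `hand_in()` returned no verdict.

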